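Find and mark the balance point of a bag-handle core

TASK

Draw the bottom handle core sideways out of the magazine, leaving the other two stacked in it, and lay it along the balance stand, shifting it along the steel edge until it stays level there by itself, clear of the rests. Then mark that point: set the brass saddle astride the balanced core, straight above the edge, and leave the core level, with everything let go. Do not disturb the jar, the spool or the hammer.

Things in the scene. Friction and masses are not known exactly. Their poses are not given: they have to be found in the camera images.
- core_mid (a point): Centre of the core to balance, the lowest of three like dark wood bars: 22 wide (x), 220 long (y), 10 mm thick (z), 105 to 125 g. At the start its -y end pokes 36 mm out of the slot in the magazine's -y end. A hidden steel insert, fixed inside, puts its balance point up to 28 mm from this centre along y, to either side; nothing shows where.
- magazine: Fixed open-topped plywood chute, 47 (x) by 238 (y) by 56 mm high; origin: centre of its underside, on the bench. Bars lie in it along y, stacked on its floor 14 mm above the bench, between walls 27 mm apart. The -y end wall has a slot 13 mm high at the floor; only the lowest bar passes, towards -y. It is clear when its centre is below y = -229 mm in this frame.
- edge (a point): Middle of the crest of the fixed balance stand's steel edge, 60 mm above the bench. y runs along the stand, as the core must lie. The crest is flat, 8 mm wide in y and 18 mm long in x, so a core stays level when its balance point is within about 4 mm of the middle in y. Beside the edge it is free down to the base board (70 by 270 mm), 46 mm below the crest.
- rest (a point): Middle of the floor of the forked wood rest on the stand's +y side, 14 mm below the crest, 88.5 mm from the edge; the same on the -y side. Each is 73 mm long in y (52 to 125 mm from the edge), with 6 mm walls, 34 mm apart in x, up to 14 mm above the crest: no room for fingers, so hold the core near the edge. An unbalanced core tips onto it 6 to 10 degrees, heavy side down.
- saddle_knob (a point): Centre of the square knob (16 by 16, 24 mm tall, z up) of the brass marking saddle, 50 g, standing on the bench. Under the knob a plate 36 (x) by 16 (y) by 4 mm, its underside 16 mm below this point; two legs 4 mm thick go 6 mm further down, 28 mm apart inside along x, to straddle the 22 mm wide core. Seated on the core, its y is along the core.
- spare_low: The second core in the magazine, same outside sizes, resting on the bottom one; origin at the centre of its underside, y along its length. It drops 10 mm when the bottom core is drawn, and stays in the magazine.
- spare_top: The top core in the magazine, resting on spare_low; same sizes, origin at the centre of its underside. It stays in the magazine.
- jar: Bystander: amber glass jar, 56 mm diameter, 75 mm tall; origin at the centre of its underside. Leave alone.
- spool: Bystander: thread spool, 48 mm diameter, 50 mm tall; origin at the centre of its underside. Leave alone.
- mallet: Bystander: hammer with a wood handle, 260 mm long, lying along its x, head at +x; origin midway below. Leave alone.

How it is judged (in metres and radians):
On the way, in this order (a step that is already met when the one before it is completed fails the run):
1. the bottom core is drawn clear of the magazine, the other two still stacked in it (y of core_mid in the frame of magazine below -0.225 m and not (y of spare_low in the frame of magazine above 0.025 m or y of spare_low in the frame of magazine below -0.025 m or z of spare_low in the frame of magazine above 0.05 m or z of spare_low in the frame of magazine below 0.008 m or angle between spare_low's own z axis and vertical above 0.35 rad) and not (y of spare_top in the frame of magazine above 0.025 m or y of spare_top in the frame of magazine below -0.025 m or z of spare_top in the frame of magazine above 0.05 m or z of spare_top in the frame of magazine below 0.008 m or angle between spare_top's own z axis and vertical above 0.35 rad)), for 0.1 s.
2. the core lies along the stand, level on the steel edge alone, untouched and at rest, before the saddle is on it (angle between core_mid's own z axis and vertical below 0.05 rad and z of core_mid in the frame of edge between 0.001 and 0.009 m and x of core_mid in the frame of edge between -0.012 and 0.012 m and angle between the y axis of core_mid and the y axis of edge, either way round below 0.12 rad and contact force between core and the arm below 0.05 N and contact force between core and the fingers below 0.05 N and linear speed of core below 0.02 m/s and angular speed of core below 0.1 rad/s and distance between saddle_knob and core_mid above 0.06 m), for 0.4 s.
At the end, for the whole second after the job is handed in: The core rests free on the edge, level within 0.05 rad, along the stand within 0.12 rad and 12 mm of its middle line; the saddle sits upright astride it, seated, within 6 mm of straight above the edge along the core; nothing is held; both spares are still stacked in the magazine (angle between core_mid's own z axis and vertical below 0.05 rad and z of core_mid in the frame of edge between 0.001 and 0.009 m and x of core_mid in the frame of edge between -0.012 and 0.012 m and angle between the y axis of core_mid and the y axis of edge, either way round below 0.12 rad and contact force between core and the arm below 0.05 N and contact force between each of core, saddle and the fingers below 0.05 N and linear speed of each of core, saddle below 0.02 m/s and angular speed of core below 0.1 rad/s and y of saddle_knob in the frame of edge between -0.006 and 0.006 m and z of saddle_knob in the frame of edge between 0.0225 and 0.0295 m and horizontal distance between saddle_knob and edge below 0.017 m and angle between saddle_knob's own z axis and vertical below 0.1 rad and angle between the y axis of saddle_knob and the y axis of core_mid, either way round below 0.4 rad and not (y of spare_low in the frame of magazine above 0.025 m or y of spare_low in the frame of magazine below -0.025 m or z of spare_low in the frame of magazine above 0.05 m or z of spare_low in the frame of magazine below 0.008 m or angle between spare_low's own z axis and vertical above 0.35 rad) and not (y of spare_top in the frame of magazine above 0.025 m or y of spare_top in the frame of magazine below -0.025 m or z of spare_top in the frame of magazine above 0.05 m or z of spare_top in the frame of magazine below 0.008 m or angle between spare_top's own z axis and vertical above 0.35 rad)); the robot touches nothing.
It fails at once if a spare core is pulled or lifted out of the magazine (y of any of spare_low, spare_top in the frame of magazine above 0.025 m or y of any of spare_low, spare_top in the frame of magazine below -0.025 m or z of any of spare_low, spare_top in the frame of magazine above 0.05 m or z of any of spare_low, spare_top in the frame of magazine below 0.008 m or angle between any of spare_low, spare_top's own z axis and vertical above 0.35 rad).
It fails at once if a bystander is disturbed (moved more than 30 mm) (distance of any of jar, spool, mallet from where it was at the start of the episode above 0.03 m).
It also fails if it takes over 72 s, if anything falls off the work surface, if the arm or the gripper's body presses on something with over 40 N, if the wrist force passes 120 N, or if a joint passes its speed limit or range.

ROBOT

A 6-joint arm with a two-finger parallel gripper is mounted at the origin on the work surface. World frame = base frame: x ahead of the robot, y to its left, z up, the work surface at z = 0. Lengths are in mm, angles in rad, forces in N, time in s.
With the tool pointing down it reaches from about 275 to 750 mm from the base axis. Payload 10.2 kg.
Tool frame: the origin (TCP) lies on the front face of the gripper's body, between the roots of the fingers; the fingertips stand 64 mm ahead of it and the grasp point (between the pads) lies 45 mm ahead of it (pinch_z is the distance from the TCP to the grasp point, in mm); z points along the fingers, y is the line along which they close (so a half turn about z gives the same grasp; the last joint's range is limited). The gripper opens to 88 mm and grips with 3 to 60 N. Pads are 18 mm wide; open, the fingers measure 123 mm over their backs; the gripper's body (75 mm by 187 mm) begins 45 mm behind the grasp point.
Start: joints at [0.966, 0.313, 1.498, -0, 1.331, -0.223], TCP at [195.624, 487.199, 302.72] pointing down, gripper open.
Joint ranges: [-2.94, 2.94], [-0.97, 2.17], [0.19, 2.56], [-1.23, 4.37], [0.02, 3.11], [-2.88, 2.88]. Speed limits (rad/s): [2.39, 2.39, 3.01, 3.14, 3.14, 3.14].

INTERFACE

Orientations are given as a rotation vector (axis times angle).
In Python, from cell import * gives the robot as it stands.
- The arm moves only by the tool play_rows, never from a script. Its argument "deltas" is one flat list of numbers, 7 for each row, row after row: the shift along the tool's x, y, z in units of 30 mm (1.0 is 30 mm), then the turn, a rotation vector about the tool's x, y, z in rad, then the gripper's target within -1 to 1 (fully open at 1, half-way at 0, shut at -1). A call has 1 to 12 rows; each row shifts and turns the commanded pose from where the row before left it, along the tool's axes as they then stand; what a row does not reach is not made up. A row lasts 1/10 s, in which the tool goes at most 50 mm and 8.59 degrees, less where a joint would pass 70% of its speed; a pose out of reach is approached as far as the arm can. A call is refused whole if a number of a shift passes 1 or a number of a turn 0.15, either way. A call with a gripper value outside its range is refused whole. The fingers move at their own pace and stop on an object; "squeeze" is the grip in N (left out, the last holds). Time passes only in rows, so rows that do not move let the fingers close. It gives the time, the measured TCP pose, the force, the opening and the grip force at its end, in the units of the state.
- sense(): the state, without advancing time (a new reading comes with each control period).
- camera(name): name is "scene" or "top" or "wrist"; returns (picture, depth): 384x512x3 uint8, blue, green, red; 384x512 float32, mm along the optical axis (not along the pixel's ray), 0 where there is no reading.
- camera_info(name): a dict with "K" (3x3 intrinsics, pixels), "origin" and "attitude" of the camera in the world; the wrist camera has in their place "T_tool_cam" (4x4, takes a point from camera to tool coordinates, whose origin is the TCP and whose axes are the flange's). Camera axes: x right, y down, z forward; pixel columns grow to the right and rows downward; lengths in mm; the calibration is good to about 2 mm. A picture is of the moment at which its call begins: read the wrist's pose just before it. camera_info takes no time and is no camera call.
- finish_job(): hands the job in; it is judged then, once.
The state is a dict: "time": time; "qpos": joint angles; "dq": joint speeds; "effort": joint torques, N m; "tool_pos": TCP position; "tool_rot": TCP orientation; "force": force on the tool from outside, world axes, zero at the start; "ft_torque": the same for the moment, N m; "gripper_width": finger opening in mm; "grasp_force": force on a finger pad.
Only numpy, scipy, OpenCV 4.12 (cv2) and the standard library are available. Lean on these libraries where they do the work, as an engineer would, in place of code of your own. Each camera call takes 0.05 s, during which the arm holds its last target. There are 200 camera calls.

## Working session

There is one attempt and no reset: what is moved stays moved. The work goes in short steps, Python scripts to look and compute and a tool call to move; the robot and the scene stay as the last step left them, time stands still between calls to the robot, and variables do not carry over. Pictures are saved under pics/ and viewed, at most 10 in all, crops included, and the job is handed in when it is done.

Besides the shell and the picture viewer there is one more tool, called after "Call:" as name(argument=value, ...) on one line, values as JSON. play_rows: Moves the arm, as the interface text tells. Its arguments: {"type":"object","properties":{"deltas":{"type":"array","items":{"type":"number"}},"squeeze":{"type":"number"}},"required":["deltas"]}

```bash
mkdir -p pics; ls
cat > h.py <<'E'
from cell import *
import numpy as np, cv2
from scipy.spatial.transform import Rotation as R
def cloud(name):
    s=sense(); img,d=camera(name); i=camera_info(name); K=np.array(i['K'])
    v,u=np.mgrid[:384,:512]
    p=np.stack([(u-K[0,2])/K[0,0]*d,(v-K[1,2])/K[1,1]*d,d],-1)
    if name=='wrist':
        T=np.array(i['T_tool_cam']); Rt=R.from_rotvec(s['tool_rot']).as_matrix()
        w=(p@T[:3,:3].T+T[:3,3])@Rt.T+np.array(s['tool_pos'])
    else:
        A=np.array(i['attitude'],float)
        A=A if A.shape==(3,3) else R.from_rotvec(A).as_matrix()
        w=p@A.T+np.array(i['origin'])
    w[d==0]=np.nan
    return img,w,s
E
python3 - <<'E'
from h import *
for n in ('scene','top'):
    img,w,s=cloud(n); cv2.imwrite(f'pics/{n}0.png',img); np.save(f'{n}0.npy',w)
    i=camera_info(n);print(n,i)
print(s)
print(camera_info('wrist'))
E
```

```text
pics
scene {'K': array([[356.86023611,   0.        , 248.89897045],
       [  0.        , 356.86023611, 189.46001859],
       [  0.        ,   0.        ,   1.        ]]), 'origin': array([1231.48756057,  679.6295552 ,  728.34246393]), 'attitude': array([-0.94374049, -2.30851939,  1.2571533 ])}
top {'K': array([[366.51946387,   0.        , 253.114851  ],
       [  0.        , 366.51946387, 188.16224996],
       [  0.        ,   0.        ,   1.        ]]), 'origin': array([ 392.1452681 ,  -48.46020817, 1063.04497743]), 'attitude': array([-2.11782344,  2.15784147, -0.18958001])}
{'time': 0.05, 'qpos': array([ 9.65645891e-01,  3.13418751e-01,  1.49843363e+00,  2.80830922e-05,
        1.33097569e+00, -2.23413571e-01]), 'dq': array([-0.00044147,  0.00066665, -0.0002951 ,  0.00025615,  0.0011583 ,
       -0.00036411]), 'effort': array([ 4.44935475e-03, -4.03256464e+01, -2.52968395e+01,  6.97932299e-02,
        3.41959158e-02, -5.04942511e-05]), 'tool_pos': array([195.49759022, 487.06693515, 302.17830567]), 'tool_rot': array([-5.95907797e-01, -3.08402562e+00,  1.75888472e-03]), 'force': array([ 0.56642744, -0.59222173, -0.22779314]), 'ft_torque': array([ 0.02927128,  0.01191696, -0.01505206]), 'grasp_force': 0.0, 'gripper_width': 88.08127760102687}
{'K': array([[325.87186993,   0.        , 254.89900825],
       [  0.        , 325.87186993, 192.77379828],
       [  0.        ,   0.        ,   1.        ]]), 'T_tool_cam': array([[-2.46212611e-04, -9.60040691e-01, -2.79860342e-01,
         7.24234771e+01],
       [ 9.99998455e-01, -7.23407298e-04,  1.60182828e-03,
        -6.35499315e-01],
       [-1.74027334e-03, -2.79859515e-01,  9.60039386e-01,
        -8.16647580e+01],
       [ 0.00000000e+00,  0.00000000e+00,  0.00000000e+00,
         1.00000000e+00]])}
```

View pics/top0.png

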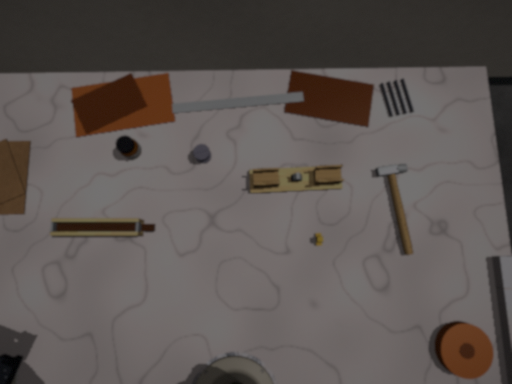

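View pics/scene0.png

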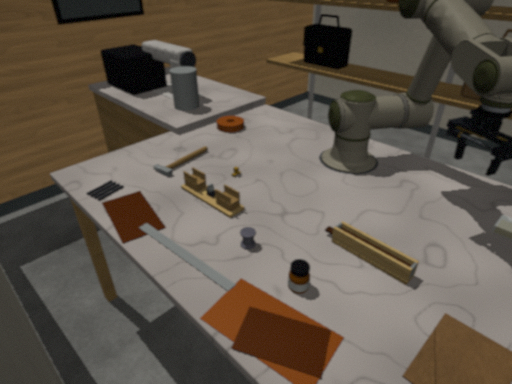

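Top view: the magazine spans (52..140, 228) with the core stub at (148, 228), and the stand is at (295, 178). The saddle is at (319, 239), the jar at (127, 147), the spool at (200, 153) and the hammer at (400, 205). I'll turn these into world points next.

Run:
```python
from h import *
w=np.load('top0.npy'); img=cv2.imread('pics/top0.png')
hsv=cv2.cvtColor(img,cv2.COLOR_BGR2HSV)
for n,(u0,v0,u1,v1) in dict(mag=(45,210,165,245),stand=(240,158,350,198),saddle=(308,228,330,250)).items():
    c=w[v0:v1,u0:u1].reshape(-1,3); 
    for lo,hi in ((8,20),(20,32),(32,50),(50,65),(65,90)):
        q=c[(c[:,2]>lo)&(c[:,2]<hi)]
        if len(q)>5:
            r=cv2.minAreaRect(q[:,:2].astype(np.float32))
            print(n,lo,hi,len(q),np.round(np.median(q,0)),np.round(r[0]),np.round(r[1]),round(r[2],1))
for u,v in ((148,228),(153,228),(136,227),(95,227),(297,178),(263,179),(328,176),(318,238),(127,147),(200,153),(400,205)): print((u,v),np.round(w[v,u]),hsv[v,u])
```

```text
mag 8 20 83 [441. 374.  12.] [444. 353.] [ 44. 271.] 9.9
mag 20 32 119 [462. 240.  26.] [460. 239.] [38. 42.] 86.8
mag 32 50 840 [465. 373.  45.] [470. 372.] [235.  45.] 86.3
mag 50 65 693 [451. 377.  58.] [463. 375.] [240.  44.] 88.9
stand 8 20 1074 [ 580. -181.   15.] [ 595. -184.] [ 70. 269.] 1.7
stand 20 32 73 [ 576. -198.   25.] [ 594. -183.] [ 58. 248.] 3.4
stand 32 50 589 [ 596. -199.   47.] [ 593. -184.] [ 43. 249.] 1.7
stand 50 65 196 [ 595. -181.   55.] [ 594. -185.] [ 45. 249.] 1.8
stand 65 90 298 [ 609. -132.   74.] [ 595. -185.] [ 47. 250.] 1.7
saddle 8 20 47 [ 423. -243.   11.] [ 420. -243.] [34. 16.] 1.3
saddle 20 32 7 [ 417. -236.   27.] [ 418. -236.] [14.  2.] 11.5
saddle 32 50 32 [ 419. -245.   35.] [ 421. -244.] [15. 14.] 89.2
(148, 228) [460. 238.  26.] [ 10 187  41]
(153, 228) [459. 224.  25.] [  9 109  47]
(136, 227) [461. 262.  58.] [ 0  3 76]
(95, 227) [464. 378.  47.] [ 10 179  40]
(297, 178) [ 588. -182.   61.] [120   3  79]
(263, 179) [589. -88.  50.] [ 18 121 101]
(328, 176) [ 595. -272.   46.] [ 18 123 102]
(318, 238) [ 422. -237.   38.] [ 23 173 106]
(127, 147) [682. 289.  76.] [135  73  14]
(200, 153) [667.  90.  52.] [131  30  68]
(400, 205) [ 512. -479.   24.] [ 18 122  96]
```

Call:
play_rows(deltas=[0,0,0.4,0,0,0.15,1,0,0,0.4,0,0,0.15,1,0,0,0.4,0,0,0.15,1,0,0,0.4,0,0,0.15,1,0,0,0.4,0,0,0.15,1,0,0,0.4,0,0,0.15,1,0,0,0.4,0,0,0.15,1,0,0,0.4,0,0,0.15,1,0,0,0,0,0,0.008,1], squeeze=50)

```text
time: 1.0
tool_pos: [195.3, 486.6, 205.2]
tool_rot: [2.244, 2.198, -0.005]
force: [1.4, -0.0, 1.1]
gripper_width: 88.5
grasp_force: 0.0
```

```bash
cat >> h.py <<'E'
def go(x,y,z,yaw):
    "tool-frame shift in 30 mm units and turns needed to put TCP at x,y,z with tool x at yaw deg, tool down"
    s=sense(); Rt=R.from_rotvec(s['tool_rot']).as_matrix()
    d=Rt.T@(np.array([x,y,z])-s['tool_pos'])/30
    c,sn=np.cos(np.radians(yaw)),np.sin(np.radians(yaw))
    G=np.array([[c,sn,0],[sn,-c,0],[0,0,-1]])
    rv=R.from_matrix(Rt.T@G).as_rotvec()
    print('t',round(s['time'],2),'pos',np.round(s['tool_pos'],1),'yaw',np.round(np.degrees(np.arctan2(Rt[1,0],Rt[0,0])),2),'shift/30',np.round(d,3),'turn',np.round(rv,4),'F',np.round(s['force'],1),'T',np.round(s['ft_torque'],3),'w',round(s['gripper_width'],1),round(s['grasp_force'],1))
E
python3 -c "
from h import *
go(461,235,200,88.9)"
```

```text
t 1.0 pos [195.3 486.6 205.2] yaw 88.82 shift/30 [-8.202  9.029  0.18 ] turn [-0.0019  0.0029 -0.0015] F [ 1.4 -0.   1.1] T [-0.042  0.13   0.036] w 88.5 0.0
```

Call:
play_rows(deltas=[-0.8,0.9,0,0,0,0,1,-0.8,0.9,0,0,0,0,1,-0.8,0.9,0,0,0,0,1,-0.8,0.9,0,0,0,0,1,-0.8,0.9,0,0,0,0,1,-0.8,0.9,0,0,0,0,1,-0.8,0.9,0,0,0,0,1,-0.8,0.9,0,0,0,0,1,-0.8,0.9,0,0,0,0,1,-0.8,0.9,0,0,0,0,1,0,0,0,0,0,0,1,0,0,0,0,0,0,1])

```text
time: 2.2
tool_pos: [461.1, 241.9, 207.0]
tool_rot: [-2.241, -2.202, -0.0]
force: [-0.3, 0.2, -0.3]
gripper_width: 88.2
grasp_force: 0.0
```

Run:
```python
from h import *
img,w,s=cloud('wrist'); cv2.imwrite('pics/w1.png',img); np.save('w1.npy',w)
go(461,235,120,88.9)
c=w.reshape(-1,3)
for lo,hi in ((17,35),(50,64)):
    q=c[(c[:,2]>lo)&(c[:,2]<hi)&(abs(c[:,0]-461)<45)&(c[:,1]>180)&(c[:,1]<340)]
    print(lo,len(q),np.round(np.nanpercentile(q,[1,50,99],0),1))
    for y in range(210,340,12):
        a=q[abs(q[:,1]-y)<4]
        if len(a)>10: print(y,len(a),np.round(np.percentile(a[:,0],[1,50,99]),1),np.round(np.median(a[:,2]),1))
```

```text
t 2.25 pos [460.6 242.4 206.9] yaw 89.03 shift/30 [-0.248  0.018  2.897] turn [-0.0003 -0.0001  0.0023] F [-0.2 -0.5  0.1] T [-0.075  0.109 -0.011] w 88.0 0.0
17 1063 [[450.5 221.   17.9]
 [464.1 239.9  23.6]
 [478.8 337.4  34.2]]
222 143 [452.7 463.1 473.4] 23.3
234 227 [453.  463.2 473.4] 23.5
246 155 [453.3 463.4 474.4] 23.5
258 68 [450.3 464.  477.3] 29.7
270 20 [450.4 477.4 477.6] 25.1
282 13 [450.8 477.7 477.9] 23.6
294 32 [450.9 477.9 478.1] 32.0
306 22 [451.1 464.7 478.3] 29.3
318 22 [451.4 478.4 478.5] 26.1
330 33 [451.6 478.6 478.8] 24.1
50 3933 [[441.2 256.1  51.3]
 [465.5 296.6  55.6]
 [488.  339.   57.2]]
258 575 [441.  464.1 486.8] 55.5
270 312 [441.  477.5 487.4] 55.5
282 318 [441.  450.8 487.3] 55.6
294 350 [441.2 451.  487.9] 55.6
306 332 [441.7 478.3 487.6] 55.6
318 382 [441.5 451.3 488.2] 55.7
330 384 [442.1 478.7 488.6] 55.6
```

View pics/w1.png

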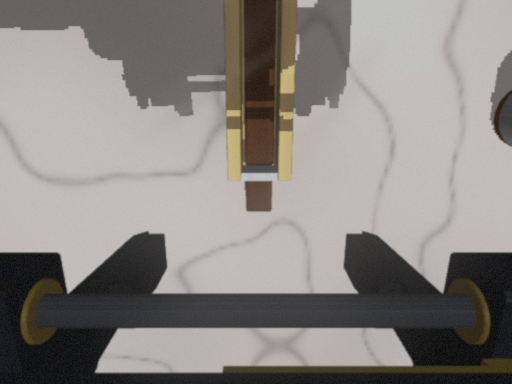

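The wrist view shows the stub at (259, 196) and the magazine face at row 177. Measured: stub centre x 463.2, spanning y 220–256, top z about 23.5, so sizes match. Descending.

Call:
play_rows(deltas=[-0.2,0.08,0.6,0,0,0,1,0,0,0.8,0,0,0,1,0,0,0.8,0,0,0,1,0,0,0.8,0,0,0,1,0,0,0.8,0,0,0,1,0,0,0.5,0,0,0,1,0,0,0.2,0,0,0,1,0,0,0,0,0,0,1,0,0,0,0,0,0,1])

```text
time: 3.15
tool_pos: [463.4, 236.6, 72.6]
tool_rot: [2.241, 2.201, 0.002]
force: [0.3, 0.9, 0.2]
gripper_width: 88.0
grasp_force: 0.0
```

```bash
python3 -c "
from h import *
go(463.2,236,67,89)"
```

```text
t 3.15 pos [463.4 236.6  72.6] yaw 88.98 shift/30 [-0.019 -0.007  0.185] turn [ 0.0012 -0.0004 -0.0004] F [0.3 0.9 0.2] T [-0.089  0.071 -0.008] w 88.0 0.0
```

Call:
play_rows(deltas=[0,0,0.17,0,0,0,1,0,0,0,0,0,0,-0.3,0,0,0,0,0,0,-0.6,0,0,0,0,0,0,-0.6,0,0,0,0,0,0,-0.9,0,0,0,0,0,0,-0.9,0,0,0,0,0,0,-0.9,0,0,0,0,0,0,-0.9])

```text
time: 3.95
tool_pos: [463.3, 236.1, 66.6]
tool_rot: [-2.242, -2.2, 0.0]
force: [-0.5, 0.6, 0.6]
gripper_width: 34.3
grasp_force: 0.0
```

Call:
play_rows(deltas=[0,0,0,0,0,0,-0.9,0,0,0,0,0,0,-0.9,0,0,0,0,0,0,-0.9,0,0,0,0,0,0,-0.9,0,0,0,0,0,0,-0.9])

```text
time: 4.45
tool_pos: [463.4, 236.1, 66.6]
tool_rot: [2.242, 2.2, 0.0]
force: [0.5, 0.3, 0.7]
gripper_width: 20.9
grasp_force: 50.0
```

Call:
play_rows(deltas=[-0.2,0,0,0,0,0,-0.9,-0.3,0,0,0,0,0,-0.9,-0.3,0,0,0,0,0,-0.9,-0.3,0,0,0,0,0,-0.9,-0.3,0,0,0,0,0,-0.9,-0.3,0,0,0,0,0,-0.9,-0.2,0,0,0,0,0,-0.9,-0.1,0,0,0,0,0,-0.9,0,0,0,0,0,0,-0.9,0,0,0,0,0,0,-0.9])

```text
time: 5.45
tool_pos: [462.2, 175.7, 66.6]
tool_rot: [2.242, 2.2, -0.001]
force: [0.6, -2.5, 0.5]
gripper_width: 21.3
grasp_force: 50.0
```

Call:
play_rows(deltas=[0,0,0,0,0,0,-0.3,0,0,0,0,0,0,-0.3,0,0,0,0,0,0,-0.3,0.4,0,0,0,0,0,-0.3,0.6,0,0,0,0,0,-0.3,0.6,0,0,0,0,0,-0.3,0.5,0,0,0,0,0,-0.3,0.14,0,0,0,0,0,-0.3,0,0,0,0,0,0,-0.3,0,0,0,0,0,0,-0.3])

```text
time: 6.45
tool_pos: [463.4, 243.0, 66.6]
tool_rot: [-2.243, -2.2, 0.0]
force: [0.3, -0.5, 0.5]
gripper_width: 30.8
grasp_force: 0.0
```

Run:
```python
from h import *
go(463.2,243,67,89)
img,w,s=cloud('top')
c=w[205:250,40:200].reshape(-1,3); q=c[(c[:,2]>15)&(c[:,2]<35)&(abs(c[:,0]-461)<14)&(c[:,1]<225)&(c[:,1]>120)]
for y in range(150,222,10):
    a=q[abs(q[:,1]-y)<5]
    if len(a): print(y,len(a),np.round(np.median(a,0),1))
print(np.nanmin(q[:,1]))
```

```text
t 6.45 pos [463.4 243.   66.6] yaw 88.9 shift/30 [ 0.    -0.006 -0.015] turn [-0.0002  0.0001 -0.0017] F [ 0.3 -0.5  0.5] T [-0.055  0.1   -0.002] w 30.8 0.0
160 18 [459.6 161.7  26. ]
170 30 [459.6 170.1  25.7]
180 26 [458.5 179.3  25.7]
190 29 [461.4 190.   25.7]
200 30 [458.9 199.2  26.2]
210 26 [461.8 209.9  25.3]
220 32 [460.6 219.9  25.5]
159.57166331005084
```

Call:
play_rows(deltas=[0,0,0,0,0,0,-0.9,0,0,0,0,0,0,-0.9,0,0,0,0,0,0,-0.9,0,0,0,0,0,0,-0.9,-0.3,0,0,0,0,0,-0.9,-0.5,0,0,0,0,0,-0.9,-0.5,0,0,0,0,0,-0.9,-0.5,0,0,0,0,0,-0.9,-0.5,0,0,0,0,0,-0.9,-0.5,0,0,0,0,0,-0.9,-0.5,0,0,0,0,0,-0.9,-0.5,0,0,0,0,0,-0.9])

```text
time: 7.7
tool_pos: [460.9, 127.5, 66.6]
tool_rot: [-2.243, -2.199, 0.001]
force: [-0.1, 0.6, -1.3]
gripper_width: 21.1
grasp_force: 50.0
```

Call:
play_rows(deltas=[-0.6,0,0,0,0,0,-0.9,-0.6,0,0,0,0,0,-0.9,-0.2,0,0,0,0,0,-0.9,0,0,0,0,0,0,-0.9,0,0,0,0,0,0,-0.9,0,0,-0.5,0,0,0,-0.9,0,0,-0.8,0,0,0,-0.9,0,0,-0.8,0,0,0,-0.9,0,0,-0.4,0,0,0,-0.9,0,0,0,0,0,0,-0.9,0,0,0,0,0,0,-0.9])

```text
time: 8.8
tool_pos: [460.1, 87.5, 140.9]
tool_rot: [-2.241, -2.2, 0.001]
force: [-0.1, 1.1, -1.8]
gripper_width: 21.1
grasp_force: 50.0
```

Run:
```python
from h import *
go(594.5,-185,170,91.7)
img,w,s=cloud('wrist'); cv2.imwrite('pics/w2.png',img)
P=s['tool_pos']; print(P)
c=w.reshape(-1,3); q=c[(c[:,2]>P[2]-75)&(c[:,2]<P[2]-20)&(abs(c[:,0]-P[0])<14)&(abs(c[:,1]-P[1])<160)]
for y in range(-140,141,20):
    a=q[abs(q[:,1]-P[1]-y)<5]
    if len(a)>3: print(y,len(a),np.round(np.median(a,0)-P,1))
print(np.percentile(q[:,1]-P[1],[0,.5,99.5,100]))
img,w,s=cloud('top'); cv2.imwrite('pics/t2.png',img)
```

```text
t 8.8 pos [460.1  87.5 140.9] yaw 88.94 shift/30 [-9.     4.647 -0.975] turn [-0.001  -0.     -0.0482] F [-0.1  1.1 -1.8] T [-0.078  0.047  0.002] w 21.1 50.0
[460.11324589  87.52958636 140.89074527]
-40 832 [ -1.6 -40.  -43.2]
0 1238 [ -0.7   0.2 -43.1]
20 1166 [ -0.2  20.1 -43.2]
40 1340 [  0.3  40.2 -43.1]
60 1529 [  0.8  60.1 -43.2]
80 1764 [  1.1  80.1 -43.2]
100 1826 [  1.4  99.5 -43.2]
[-50.63576207 -48.20066446 103.51685757 104.35915668]
```

View pics/w2.png

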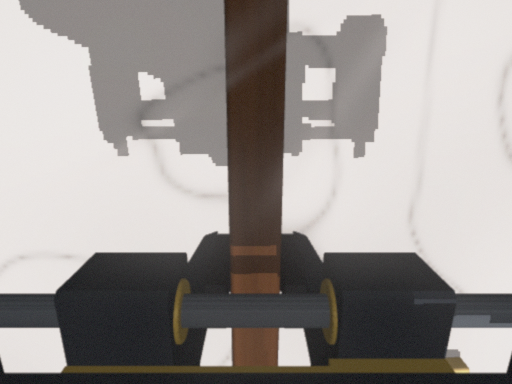

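Core held level in the grip (image column about 256), top 43 mm below the TCP. Carrying it to the stand for one close look.

Call:
play_rows(deltas=[-0.7,0.3,-0.4,0,0,0,-0.9,-0.9,0.44,-0.4,0,0,0,-0.9,-0.9,0.44,-0.4,0,0,0,-0.9,-0.9,0.44,-0.4,0,0,0,-0.9,-0.9,0.44,0,0,0,0,-0.9,-0.9,0.44,0,0,0,0,-0.9,-0.9,0.44,0,0,0,0,-0.9,-0.9,0.44,0,0,0,0,-0.9,-0.9,0.44,0,0,0,0,-0.9,-0.9,0.44,0,0,0,0,-0.9,-0.7,0.3,0,0,0,0,-0.9,-0.36,0.16,0,0,0,-0.048,-0.9])

```text
time: 10.1
tool_pos: [596.5, -212.8, 187.9]
tool_rot: [-2.189, -2.251, 0.001]
force: [0.1, 0.1, -0.8]
gripper_width: 21.0
grasp_force: 50.0
```

Call:
play_rows(deltas=[0,0,0,0,0,0,-0.9,0,0,0,0,0,0,-0.9])

```text
time: 10.3
tool_pos: [596.1, -210.7, 188.6]
tool_rot: [-2.189, -2.251, 0.001]
force: [-0.0, 0.8, -0.6]
gripper_width: 20.9
grasp_force: 50.0
```

Run:
```python
from h import *
go(597,-211,150,91.7)
img,w,s=cloud('wrist'); cv2.imwrite('pics/w3.png',img); np.save('w3.npy',w)
c=w.reshape(-1,3)
for lo,hi in ((10,18),(42,50),(56,64),(68,80)):
    q=c[(c[:,2]>lo)&(c[:,2]<hi)&(abs(c[:,0]-596)<50)&(abs(c[:,1]+185)<150)]
    print(lo,len(q),np.round(np.nanpercentile(q,[0.5,50,99.5],0),1))
    for y in range(-330,-40,15):
        a=q[abs(q[:,1]-y)<5]
        if len(a)>10: print(y,len(a),np.round(np.percentile(a[:,0],[1,50,99]),1),np.round(np.median(a[:,2]),1))
```

```text
t 10.3 pos [ 596.1 -210.7  188.6] yaw 91.6 shift/30 [-0.014  0.032  1.285] turn [-0.0016 -0.0011 -0.0018] F [-0.   0.8 -0.6] T [-0.079  0.108 -0.048] w 20.9 50.0
10 5586 [[ 559.7 -247.3   11.4]
 [ 618.7 -168.8   13.5]
 [ 632.5  -73.7   15.4]]
-240 293 [564.2 621.2 633.4] 13.5
-225 337 [563.4 620.6 632.6] 13.4
-210 363 [563.5 620.  632.6] 13.4
-195 369 [562.8 619.5 631.8] 13.4
-180 389 [562.  619.1 631.2] 13.5
-165 416 [562.1 618.8 631.2] 13.5
-150 446 [561.6 618.2 630.6] 13.7
-135 393 [560.8 618.2 629.9] 13.6
-120 191 [560.1 565.  629.8] 13.7
-105 200 [559.6 564.9 629.4] 13.5
-90 206 [559.2 564.2 629.1] 13.6
-75 163 [559.3 564.4 628.7] 13.5
42 10 [[ 575.5 -275.8   46.8]
 [ 612.2 -121.9   49.3]
 [ 616.8  -97.5   50. ]]
56 106 [[ 611.  -306.5   56.1]
 [ 611.8 -108.8   59.7]
 [ 617.8  -84.9   63.9]]
-120 23 [611.9 612.1 612.3] 61.0
-105 18 [611.4 611.6 611.8] 59.3
-90 25 [611.  611.2 611.4] 60.8
68 1831 [[ 571.7 -308.7   68.3]
 [ 612.9 -112.4   73.6]
 [ 623.1  -87.8   75.4]]
-300 139 [577.9 619.1 623.5] 73.3
-135 105 [572.7 612.6 618.2] 73.6
-120 343 [572.1 612.9 618. ] 73.6
-105 365 [571.7 612.6 617.5] 73.6
-90 281 [571.7 612.3 617.2] 73.5
```

View pics/w3.png

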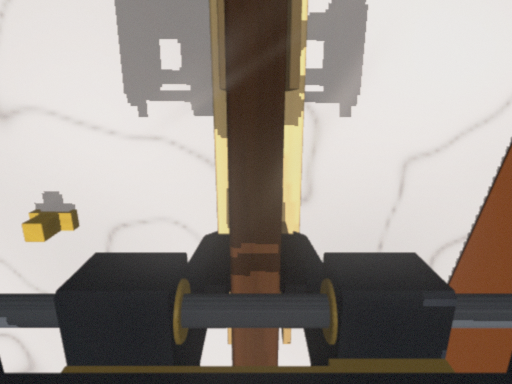

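The wrist view shows the stand under the core, the +y walls starting around row 135 and the saddle at (50, 222). The centreline gives edge x of about 596.8 and yaw 91.65. I'll get edge y from the wall ends.

Run:
```python
from h import *
w=np.load('w3.npy'); c=w.reshape(-1,3)
q=c[(c[:,2]>68)&(c[:,2]<80)&(abs(c[:,0]-596)<32)]
for a in (q[(q[:,1]>-180)&(q[:,0]<596)],q[(q[:,1]>-180)&(q[:,0]>596)],q[(q[:,1]<-190)&(q[:,0]>596)],q[(q[:,1]<-190)&(q[:,0]<596)]):
    if len(a): print(len(a),np.round(np.percentile(a[:,1],[0,1,3,50,97,99,100]),1))
t=np.load('top0.npy')[150:205,235:355].reshape(-1,3)
q=t[(t[:,2]>60)&(t[:,2]<90)]
for sgn in (1,-1):
    a=q[(q[:,1]+185)*sgn>25]; print(np.round(np.percentile(a[:,1],[0,2,98,100]),1))
e=q[abs(q[:,1]+185)<20]; print('edge',len(e),np.round(e,0)[:30].tolist())
v=c[(c[:,0]>390)&(c[:,0]<450)&(abs(c[:,1]+240)<40)]
for lo,hi in((8,14),(29,40)):
    a=v[(v[:,2]>lo)&(v[:,2]<hi)]
    if len(a)>5: r=cv2.minAreaRect(a[:,:2].astype(np.float32)); print('saddle',lo,len(a),np.round(r[0],1),np.round(r[1],1),r[2])
```

```text
598 [-134.3 -133.7 -132.7 -110.   -89.6  -88.9  -88.5]
1027 [-133.1 -132.6 -131.5 -108.9  -88.6  -87.8  -87.3]
142 [-309.5 -309.2 -308.7 -302.3 -295.7 -295.4 -295. ]
64 [-311.  -310.7 -310.1 -303.5 -297.2 -286.  -267.7]
[-133.1 -130.6  -61.7  -59.8]
[-310.3 -307.  -237.  -235.9]
edge 14 [[602.0, -183.0, 62.0], [602.0, -185.0, 62.0], [600.0, -183.0, 60.0], [600.0, -185.0, 61.0], [597.0, -183.0, 60.0], [597.0, -185.0, 60.0], [596.0, -188.0, 65.0], [594.0, -182.0, 62.0], [593.0, -185.0, 64.0], [591.0, -182.0, 64.0], [591.0, -185.0, 60.0], [591.0, -188.0, 61.0], [588.0, -182.0, 61.0], [588.0, -188.0, 62.0]]
saddle 8 376 [ 421.3 -243.6] [15.8 37.8] 88.77114868164062
saddle 29 479 [ 421.9 -244.3] [17.2 17. ] 1.2648909091949463
```

Call:
play_rows(deltas=[-0.03,0.06,0.3,0,0,0,-0.9,0,0,0.6,0,0,0,-0.9,0,0,0.6,0,0,0,-0.9,0,0,0.5,0,0,0,-0.9,0,0,0.25,0,0,0,-0.9,0,0,0.1,0,0,0,-0.9,0,0,0.1,0,0,0,-0.9,0,0,0,0,0,0,-0.9,0,0,0,0,0,0,-0.9])

```text
time: 11.25
tool_pos: [598.4, -212.1, 116.7]
tool_rot: [2.188, 2.253, 0.0]
force: [-0.0, 0.1, -1.2]
gripper_width: 21.4
grasp_force: 50.0
```

```bash
cat >> h.py <<'E'
def core():
    "tilt and ends of the core on the stand, from the top view"
    img,w,s=cloud('top'); hsv=cv2.cvtColor(img,cv2.COLOR_BGR2HSV)
    c=w[150:205,225:365].reshape(-1,3); h=hsv[150:205,225:365].reshape(-1,3)
    m=(h[:,0]<14)&(h[:,1]>130)&(h[:,2]<70)&(abs(c[:,0]-594-0.0*c[:,1])<16)&(c[:,2]>35)
    q=c[m]
    for y in range(-310,-60,15):
        a=q[abs(q[:,1]-y)<6]
        if len(a)>4: print(y,len(a),np.round(np.median(a,0),1))
    if len(q)>20: print('n',len(q),'ends',np.round(np.percentile(q[:,1],[0,1,99,100]),1),'tilt',np.round(np.polyfit(q[:,1],q[:,2],1),3),'yaw',np.round(np.polyfit(q[:,1],q[:,0],1)[0],3))
E
python3 -c "
from h import *
go(598,-211.8,113.5,91.65); core()"
```

```text
t 11.25 pos [ 598.4 -212.1  116.7] yaw 91.66 shift/30 [ 0.01  -0.015  0.105] turn [0.0008 0.0005 0.0002] F [-0.   0.1 -1.2] T [-0.107  0.03   0.021] w 21.4 50.0
-115 29 [ 595.1 -114.6   74.9]
-100 26 [594.1 -99.3  74.7]
-85 25 [593.1 -84.3  75. ]
n 109 ends [-125.6 -125.3  -76.   -75.9] tilt [-1.800e-02  7.287e+01] yaw -0.07
```

Call:
play_rows(deltas=[0,0,0.08,0,0,0,-0.9,0,0,0,0,0,0,-0.9,0,0,0,0,0,0,-0.9])

```text
time: 11.6
tool_pos: [598.2, -212.0, 113.7]
tool_rot: [-2.189, -2.253, 0.0]
force: [0.5, 0.9, -1.7]
gripper_width: 21.2
grasp_force: 50.0
```

Call:
play_rows(deltas=[0,0,0.02,0,0,0,-0.9,0,0,0,0,0,0,-0.9])

```text
time: 11.8
tool_pos: [598.2, -212.0, 113.1]
tool_rot: [-2.189, -2.253, 0.0]
force: [-0.6, 0.8, -0.8]
gripper_width: 21.1
grasp_force: 50.0
```

Call:
play_rows(deltas=[0,0,0,0,0,0,-0.35,0,0,0,0,0,0,-0.35,0,0,0,0,0,0,-0.35,0,0,0,0,0,0,-0.35,0,0,0,0,0,0,-0.35])

```text
time: 12.3
tool_pos: [598.3, -212.0, 113.2]
tool_rot: [2.189, 2.253, 0.0]
force: [0.8, 0.4, 0.5]
gripper_width: 29.0
grasp_force: 0.0
```

```bash
cat >> h.py <<'E'
def corew():
    "the same from the wrist"
    img,w,s=cloud('wrist'); P=s['tool_pos']; hsv=cv2.cvtColor(img,cv2.COLOR_BGR2HSV)
    x0=596.8-0.029*(w[...,1]+185.2)
    m=(abs(w[...,0]-x0)<9)&(w[...,1]>-300)&(w[...,1]<-60)&(w[...,2]>40)&(w[...,2]<100)&(hsv[...,2]<90)&(hsv[...,0]<16)
    q=w[m]
    for y in range(-300,-60,20):
        a=q[abs(q[:,1]-y)<6]
        if len(a)>10: print(y,len(a),np.round(np.median(a,0),1))
    b=q[q[:,1]>P[1]+25]
    if len(b)>20: print('tilt',np.round(np.polyfit(b[:,1],b[:,2],1),4),'z at edge',round(np.polyval(np.polyfit(b[:,1],b[:,2],1),-185.2),1))
E
python3 -c "
from h import *
corew();core();print(sense()['gripper_width'],sense()['force'])"
```

```text
-220 12 [ 598.3 -222.1   65.1]
-200 648 [ 597.4 -198.4   68.2]
-180 1034 [ 596.3 -179.7   70.9]
-160 1383 [ 595.8 -159.7   73.6]
-140 1737 [ 595.3 -139.8   76.3]
-120 2211 [ 594.8 -119.8   79. ]
tilt [ 0.1346 95.0977] z at edge 70.2
-115 27 [ 594.3 -116.6   80.8]
-100 31 [ 593.7 -100.3   82.9]
-85 26 [594.4 -86.4  84.6]
n 113 ends [-125.5 -125.3  -78.3  -78.2] tilt [ 0.14  96.438] yaw -0.075
28.88645611320324 [ 0.26139129  1.34606788 -0.04028562]
```

The core tips with its −y side down (slope 0.135), so the balance point lies on the −y half. I'll tilt the tool to match the core, regrip, level it and shift it 16 mm to +y.

Call:
play_rows(deltas=[-0.21,0,0.13,0,0,0,-0.35,0,0,0,0,0.134,0,-0.35,0,0,0,0,0,0,-0.35,0,0,0,0,0,0,-0.9,0,0,0,0,0,0,-0.9,0,0,0,0,0,0,-0.9,0,0,0,0,0,0,-0.9,0,0,-0.2,0,0,0,-0.9,0,0,-0.2,0,0,0,-0.9,0,0,0,0,-0.134,0,-0.9,0,0,0,0,0,0,-0.9,0,0,0,0,0,0,-0.9])

```text
time: 13.6
tool_pos: [598.6, -219.5, 121.6]
tool_rot: [-2.187, -2.253, -0.003]
force: [0.1, 0.1, -2.1]
gripper_width: 21.4
grasp_force: 50.0
```

```bash
python3 -c "
from h import *
go(597.5,-196,120,91.65);corew();core()"
```

```text
t 13.6 pos [ 598.6 -219.5  121.6] yaw 91.7 shift/30 [ 0.784 -0.013  0.054] turn [ 0.0002 -0.0026  0.0008] F [ 0.1  0.1 -2.1] T [0.009 0.038 0.027] w 21.4 50.0
-220 484 [ 597.5 -216.7   78.7]
-200 1078 [ 597.1 -199.9   78.8]
-180 1204 [ 596.4 -179.8   78.8]
-160 1462 [ 596.  -159.8   78.9]
-140 1664 [ 595.6 -139.9   79. ]
-120 1703 [ 594.9 -120.6   79.1]
tilt [3.70000e-03 7.95103e+01] z at edge 78.8
-130 21 [ 593.8 -127.9   80.2]
-115 25 [ 593.6 -116.6   80.5]
-100 27 [ 594.  -100.4   80.2]
-85 13 [593.6 -86.8  81. ]
n 107 ends [-136.1 -133.4  -84.3  -84. ] tilt [1.2000e-02 8.1612e+01] yaw -0.021
```

Call:
play_rows(deltas=[0.3,0,0,0,0,0,-0.9,0.4,0,0,0,0,0,-0.9,0.11,0,0,0,0,0,-0.9,0,0,0.15,0,0,0,-0.9,0,0,0.1,0,0,0,-0.9,0,0,0.03,0,0,0,-0.9,0,0,0,0,0,0,-0.9])

```text
time: 14.4
tool_pos: [597.7, -195.8, 112.6]
tool_rot: [-2.189, -2.253, 0.0]
force: [0.9, -0.5, -2.0]
gripper_width: 21.2
grasp_force: 50.0
```

Call:
play_rows(deltas=[0,0,0,0,0,0,-0.9,0,0,0,0,0,0,-0.4,0,0,0,0,0,0,-0.4,0,0,0,0,0,0,-0.35,0,0,0,0,0,0,-0.35,0,0,0,0,0,0,-0.35,0,0,0,0,0,0,-0.35])

```text
time: 15.1
tool_pos: [597.8, -195.6, 112.7]
tool_rot: [2.189, 2.253, 0.0]
force: [-0.2, -0.9, -0.2]
gripper_width: 29.0
grasp_force: 0.0
```

```bash
python3 -c "
from h import *
go(597.5,-196,120,91.65);corew();core()"
```

```text
t 15.1 pos [ 597.8 -195.6  112.7] yaw 91.66 shift/30 [-0.013 -0.01  -0.242] turn [ 0.     -0.      0.0002] F [-0.2 -0.9 -0.2] T [-0.079  0.066  0.05 ] w 29.0 0.0
-200 154 [ 597.4 -194.9   69.5]
-180 728 [ 596.5 -178.2   69.5]
-160 1124 [ 595.7 -159.8   69.4]
-140 1407 [ 595.3 -139.8   69.4]
-120 1626 [ 594.9 -119.9   69.3]
-100 1870 [594.3 -99.8  69.3]
tilt [-2.80000e-03  6.89869e+01] z at edge 69.5
-100 20 [595.  -98.5  70.7]
-85 23 [593.2 -84.5  71.8]
-70 26 [591.4 -69.2  70.3]
n 90 ends [-106.6 -104.2  -62.1  -62.1] tilt [9.0000e-03 7.1783e+01] yaw -0.08
```

Level on release (slope −0.003). Opening a little more, waiting, then lifting clear.

Call:
play_rows(deltas=[0,0,0,0,0,0,0,0,0,0,0,0,0,0,0,0,0,0,0,0,0,0,0,0,0,0,0,0,0,0,-0.3,0,0,0,0,0,0,-0.6,0,0,0,0,0,0,-0.9,0,0,0,0,0,0,-0.9,0,0,0,0,0,0,-0.6,0,0,0,0,0,0,0,0,0,0,0,0])

```text
invalid input
```

```bash
python3 -c "
from h import *
corew();core();go(421.6,-244,140,90)"
```

```text
-200 158 [ 597.  -194.9   69.5]
-180 719 [ 596.2 -178.3   69.5]
-160 1131 [ 595.6 -159.8   69.4]
-140 1405 [ 595.4 -139.8   69.4]
-120 1617 [ 594.9 -119.9   69.3]
-100 1871 [594.3 -99.9  69.2]
tilt [-3.70000e-03  6.88641e+01] z at edge 69.5
-100 21 [594.  -98.3  70.7]
-85 26 [592.3 -87.   70.9]
-70 28 [591.3 -70.4  70.5]
n 96 ends [-103.7 -103.7  -62.1  -62.1] tilt [2.0000e-03 7.0822e+01] yaw -0.042
t 15.3 pos [ 597.8 -195.6  112.7] yaw 91.66 shift/30 [-1.442 -5.917 -0.91 ] turn [ 0.    -0.     0.029] F [ 0.3  0.1 -0.4] T [-0.038  0.058  0.005] w 28.6 0.0
```

The row list was malformed, so it was refused and nothing moved. Resending.

Call:
play_rows(deltas=[0,0,0,0,0,0,-0.2,0,0,0,0,0,0,-0.2,0,0,0,0,0,0,-0.2,0,0,0,0,0,0,-0.2,0,0,-0.3,0,0,0,-0.2,0,0,-0.6,0,0,0,-0.2,0,0,-0.9,0,0,0,-0.2,0,0,-0.9,0,0,0,-0.2,0,0,-0.6,0,0,0,-0.2,0,0,0,0,0,0,-0.2,0,0,0,0,0,0,-0.2])

```text
time: 16.4
tool_pos: [597.6, -195.5, 211.4]
tool_rot: [-2.189, -2.253, 0.0]
force: [1.0, 0.4, -0.8]
gripper_width: 35.4
grasp_force: 0.0
```

```bash
python3 -c "
from h import *
corew();core();go(421.6,-244,140,90)"
```

```text
-140 307 [ 595.7 -141.6   69.5]
-120 488 [ 594.8 -119.8   69.4]
-100 509 [ 593.9 -100.    69.4]
-80 551 [593.8 -80.   69.4]
tilt [-8.00000e-04  6.93292e+01] z at edge 69.5
-100 13 [596.1 -95.7  70.7]
-85 24 [592.7 -85.7  71.3]
-70 29 [591.6 -70.4  71.3]
n 87 ends [-101.2 -101.2  -62.1  -62. ] tilt [-2.1000e-02  6.8965e+01] yaw -0.046
t 16.5 pos [ 597.4 -195.4  210.4] yaw 91.66 shift/30 [-1.452 -5.901  2.357] turn [-0.0018 -0.0011  0.029 ] F [ 0.  -0.2 -0.4] T [-0.036  0.082  0.023] w 35.5 0.0
```

Call:
play_rows(deltas=[-0.15,-0.5,0,0,0,0,-0.2,-0.2,-0.8,0,0,0,0,-0.2,-0.2,-0.8,0.2,0,0,0,-0.2,-0.2,-0.8,0.3,0,0,0,-0.2,-0.2,-0.8,0.3,0,0,0,-0.2,-0.2,-0.8,0.4,0,0,0,-0.2,-0.2,-0.8,0.4,0,0,0,-0.2,-0.1,-0.6,0.4,0,0,0,-0.2,0,0,0,0,0,0,-0.2,0,0,0,0,0,0,-0.2])

```text
time: 17.5
tool_pos: [422.4, -244.3, 151.6]
tool_rot: [-2.189, -2.252, -0.0]
force: [0.5, 0.2, 0.1]
gripper_width: 35.2
grasp_force: 0.0
```

Run:
```python
from h import *
img,w,s=cloud('wrist'); cv2.imwrite('pics/w4.png',img); c=w.reshape(-1,3)
v=c[(abs(c[:,0]-421)<35)&(abs(c[:,1]+244)<30)]
for lo,hi in((7,14),(29,40)):
    a=v[(v[:,2]>lo)&(v[:,2]<hi)]
    if len(a)>5: r=cv2.minAreaRect(a[:,:2].astype(np.float32)); print('saddle',lo,len(a),np.round(r[0],1),np.round(r[1],1),r[2],np.round(np.median(a[:,2]),1),np.round(np.percentile(a[:,:2],[2,98],0),1))
go(421.6,-244,76.5,91.65)
```

```text
saddle 7 647 [ 421.3 -244.8] [36. 17.] 1.3893780708312988 9.4 [[ 403.9 -252.9]
 [ 438.8 -236.4]]
saddle 29 598 [ 421.3 -244.5] [15.8 15.8] 1.7933391332626343 33.3 [[ 413.6 -251.8]
 [ 429.1 -236.7]]
t 17.55 pos [ 422.8 -244.3  151.9] yaw 91.67 shift/30 [ 0.01  -0.041  2.514] turn [0.0004 0.0002 0.0003] F [ 0.6 -0.7  0.7] T [-0.066  0.044 -0.012] w 35.2 0.0
```

Call:
play_rows(deltas=[0,-0.05,0.4,0,0,0,-0.2,0,0,0.7,0,0,0,-0.2,0,0,0.7,0,0,0,-0.2,0,0,0.5,0,0,0,-0.2,0,0,0.2,0,0,0,-0.2,0,0,0,0,0,0,-0.2,0,0,0,0,0,0,-0.95,0,0,0,0,0,0,-0.95,0,0,0,0,0,0,-0.95,0,0,0,0,0,0,-0.95,0,0,0,0,0,0,-0.95], squeeze=25)

```text
time: 18.65
tool_pos: [421.0, -244.5, 77.4]
tool_rot: [2.188, 2.252, 0.0]
force: [0.0, 0.7, 5.7]
gripper_width: 15.5
grasp_force: 25.0
```

Call:
play_rows(deltas=[0,0,0,0,0,0,-0.95,0,0,0,0,0,0,-0.95])

```text
time: 18.85
tool_pos: [421.0, -244.5, 77.4]
tool_rot: [2.188, 2.252, 0.0]
force: [0.4, 1.5, 6.5]
gripper_width: 16.0
grasp_force: 25.0
```

Call:
play_rows(deltas=[0,0,-0.3,0,0,0,-0.95,0,0,-0.7,0,0,0,-0.95,0,0,-0.8,0,0,0,-0.95,0,0,-0.8,0,0,0,-0.95,0.2,0.6,-0.6,0,0,0,-0.95,0.25,0.8,-0.1,0,0,0,-0.95,0.25,0.8,0,0,0,0,-0.95,0.25,0.8,0,0,0,0,-0.95,0.25,0.8,0,0,0,0,-0.95,0.25,0.8,0,0,0,0,-0.95,0.2,0.7,0,0,0,0,-0.95,0.16,0.6,0,0,0,0,-0.95])

```text
time: 20.05
tool_pos: [596.7, -184.2, 176.0]
tool_rot: [-2.188, -2.254, 0.0]
force: [-0.8, -0.7, -0.4]
gripper_width: 15.7
grasp_force: 25.0
```

Call:
play_rows(deltas=[0,0,0,0,0,0,-0.95,0,0,0,0,0,0,-0.95])

```text
time: 20.25
tool_pos: [595.4, -184.8, 175.6]
tool_rot: [-2.188, -2.253, 0.001]
force: [0.7, 0.3, 0.2]
gripper_width: 15.8
grasp_force: 25.0
```

Run:
```python
from h import *
go(596.5,-185.2,150,91.65); corew()
img,w,s=cloud('wrist'); cv2.imwrite('pics/w5.png',img); P=s['tool_pos'];np.save('w5.npy',w)
```

```text
t 20.25 pos [ 595.4 -184.8  175.6] yaw 91.68 shift/30 [-0.014  0.036  0.854] turn [-0.0009 -0.0002  0.0005] F [0.7 0.3 0.2] T [ 0.004  0.039 -0.025] w 15.8 25.0
-180 23 [ 590.4 -174.9   69.4]
-160 281 [ 594.1 -159.3   69.4]
-140 412 [ 596.5 -138.3   69.4]
-120 680 [ 595.  -119.9   69.4]
-100 753 [ 594.2 -100.    69.4]
-80 815 [593.9 -79.9  69.3]
tilt [-1.10000e-03  6.92843e+01] z at edge 69.5
```

View pics/w5.png

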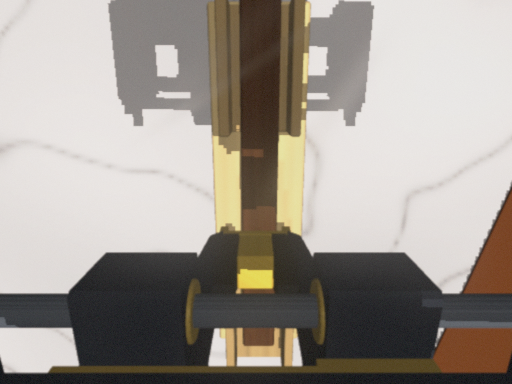

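The saddle is held in line with the core (column about 257) and the core is still level. Lowering.

Call:
play_rows(deltas=[-0.01,0.036,0.2,0,0,0,-0.95,0,0,0.3,0,0,0,-0.95,0,0,0.3,0,0,0,-0.95,0,0,0.15,0,0,0,-0.95,0,0,0.1,0,0,0,-0.95,0,0,0,0,0,0,-0.95,0,0,0,0,0,0,-0.95])

```text
time: 21.05
tool_pos: [597.2, -185.1, 144.4]
tool_rot: [2.189, 2.253, 0.0]
force: [-0.3, -0.6, -0.8]
gripper_width: 15.6
grasp_force: 25.0
```

```bash
python3 -c "
from h import *
go(596.5,-185.2,141.4,91.65); corew()"
```

```text
t 21.05 pos [ 597.2 -185.1  144.4] yaw 91.66 shift/30 [-0.001 -0.022  0.1  ] turn [0.0003 0.0002 0.0002] F [-0.3 -0.6 -0.8] T [-0.088  0.02  -0.041] w 15.6 25.0
-180 132 [ 595.3 -176.4   69.5]
-160 264 [ 594.7 -161.6   69.6]
-140 805 [ 595.1 -139.7   69.5]
-120 991 [ 595.  -119.9   69.5]
-100 1089 [594.3 -99.9  69.4]
-80 1215 [593.7 -79.8  69.4]
tilt [-1.30000e-03  6.93097e+01] z at edge 69.6
```

Call:
play_rows(deltas=[0,-0.02,0.06,0,0,0,-0.95,0,0,0.03,0,0,0,-0.95,0,0,0,0,0,0,-0.95])

```text
time: 21.4
tool_pos: [596.5, -185.1, 141.5]
tool_rot: [2.189, 2.253, 0.0]
force: [0.4, 0.3, 0.4]
gripper_width: 15.9
grasp_force: 25.0
```

Call:
play_rows(deltas=[0,0,0.02,0,0,0,-0.95,0,0,0,0,0,0,-0.95])

```text
time: 21.6
tool_pos: [596.5, -185.2, 141.4]
tool_rot: [2.189, 2.253, 0.0]
force: [-1.5, 0.2, 5.2]
gripper_width: 16.0
grasp_force: 25.0
```

Call:
play_rows(deltas=[0,0,-0.015,0,0,0,-0.95,0,0,0,0,0,0,-0.95,0,0,0,0,0,0,-0.5,0,0,0,0,0,0,-0.5,0,0,0,0,0,0,-0.5,0,0,0,0,0,0,-0.4])

```text
time: 22.2
tool_pos: [596.4, -185.1, 141.3]
tool_rot: [-2.189, -2.253, -0.0]
force: [-0.7, 0.0, 0.2]
gripper_width: 26.0
grasp_force: 0.0
```

```bash
python3 -c "
from h import *
go(596.5,-185.2,141.4,91.65); corew()"
```

```text
t 22.2 pos [ 596.4 -185.1  141.3] yaw 91.66 shift/30 [-0.003  0.002 -0.004] turn [-0.0001 -0.0001  0.0002] F [-0.7  0.   0.2] T [-0.079  0.063  0.024] w 26.0 0.0
-180 45 [ 595.8 -175.7   69.4]
-160 244 [ 594.  -157.1   69.5]
-140 866 [ 595.2 -139.7   69.4]
-120 1024 [ 594.8 -119.8   69.4]
-100 1133 [594.4 -99.9  69.3]
-80 1264 [593.8 -79.9  69.3]
tilt [-2.10000e-03  6.91185e+01] z at edge 69.5
```

Still level. Opening slightly more, lifting straight up and checking.

Call:
play_rows(deltas=[0,0,0,0,0,0,-0.3,0,0,0,0,0,0,-0.3,0,0,-0.2,0,0,0,-0.3,0,0,-0.4,0,0,0,-0.3,0,0,-0.7,0,0,0,-0.3,0,0,-0.7,0,0,0,-0.3,0,0,-0.7,0,0,0,-0.3,0,0,-0.5,0,0,0,-0.3,-0.7,0,0,0,0,0,-0.3,-0.7,0,0,0,0,0,-0.3,0,0,0,0,0,0,-0.3,0,0,0,0,0,0,-0.3])

```text
time: 23.45
tool_pos: [597.3, -228.1, 236.3]
tool_rot: [-2.19, -2.25, 0.0]
force: [-0.2, 0.2, -0.5]
gripper_width: 31.0
grasp_force: 0.0
```

Run:
```python
from h import *
corew()
img,w,s=cloud('wrist'); cv2.imwrite('pics/w6.png',img); c=w.reshape(-1,3)
v=c[(abs(c[:,0]-596.5)<22)&(abs(c[:,1]+185)<25)]
for lo,hi in((72,78),(92,104)):
    a=v[(v[:,2]>lo)&(v[:,2]<hi)]
    if len(a)>5: r=cv2.minAreaRect(a[:,:2].astype(np.float32)); print('saddle',lo,len(a),np.round(r[0],1),np.round(r[1],1),r[2],np.round(np.median(a[:,2]),1))
img,w,s=cloud('top'); c=w[205:250,40:150].reshape(-1,3)
q=c[(abs(c[:,0]-461)<9)&(c[:,1]>275)&(c[:,1]<480)]; print('spares top z',np.round(np.median(q,0),1))
```

```text
-180 88 [ 594.9 -175.6   69.7]
-160 303 [ 596.9 -161.    69.6]
-140 389 [ 595.9 -140.1   69.5]
-120 423 [ 594.6 -119.9   69.5]
-100 454 [ 593.9 -100.2   69.6]
tilt [-8.00000e-04  6.94541e+01] z at edge 69.6
saddle 72 582 [ 595.6 -177.5] [36.  31.4] 1.59145987033844 73.5
saddle 92 548 [ 595.7 -185.2] [15.1 15.7] 1.6892187595367432 97.5
spares top z [460.8 374.2  35.8]
```

View pics/w6.png

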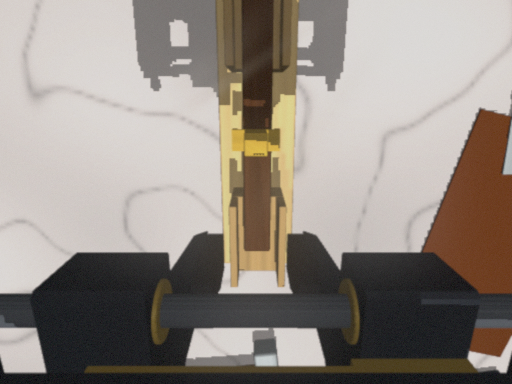

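The saddle sits astride the core at (256, 142). Its knob top is at z 97.5 and y −185.2, right above the edge. The core is level and both spares are still stacked. Handing in.

```bash
python3 -c "
from h import *
print(finish_job())"
```

```text
the job is handed in; nothing more can be done
None
```

The job is handed in at about 23.5 s. My last camera check showed the core level and free on the edge, the saddle seated above it, both spares stacked and nothing held; no verdict was returned.

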